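# Load the bobbin feeder of the fur sewing machine

### The arm

A 7-joint arm with a two-finger parallel gripper is mounted at the origin on the work surface. World frame = base frame: x ahead of the robot, y to its left, z up, the work surface at z = 0. Lengths are in m, angles in rad, forces in N, time in s.
With the tool pointing down it reaches from about 0.35 to 0.9 m from the base axis. Payload 8.1 kg.
Tool frame: the origin (TCP) lies midway between the tips of the shut fingers; the grasp point (between the pads) lies arm.grasp_offset behind it (arm.grasp_offset is the distance from the TCP to the grasp point, in m); z points along the fingers, y is the line along which they close (so a half turn about z gives the same grasp; the last joint's range is limited). The gripper opens to 92 mm and grips with 3 to 60 N. Pads are 19 mm wide; open, the fingers measure 130 mm over their backs; the gripper's body (75 mm by 190 mm) begins 47 mm behind the grasp point.
Start: joints at [-1.292, 0.434, 0.025, 1.573, -0.012, 1.134, -0.075], TCP at [0.233, 0.58, 0.227] pointing down, gripper open.
Joint ranges: [-2.62, 2.62], [-0.44, 2.09], [-1.27, 1.32], [0.08, 2.57], [-1.32, 4.46], [0.12, 2], [-2.74, 2.74]. Speed limits (rad/s): [2.22, 2.22, 3.01, 3.01, 3.14, 3.14, 3.14].

### API

Orientations are given as a rotation vector (axis times angle).
In Python, from cell import observe, imaging, arm gives the robot as it stands.
- The arm moves only by the tool apply_moves, never from a script. Its argument "commands" is a list of rows, each a list of 5 numbers: the opening in per cent of the stroke, from 0 (shut) to 100 (fully open), then the shift along the world's x, y, z in units of 0.06 m (1.0 is 0.06 m), then the turn about the world's z in units of 0.5 rad (1.0 is 0.5 rad). A call has 1 to 12 rows; each row shifts and turns the commanded pose from where the row before left it; what a row does not reach is not made up. A row lasts 1/8 s, in which the tool goes at most 62.5 mm and 10.7 degrees, less where a joint would pass 70% of its speed; a pose out of reach is approached as far as the arm can. A call with a number of a shift or a turn outside -1 to 1 is refused whole. A call with a gripper value outside its range is refused whole. The fingers move at their own pace and stop on an object; "newtons" is the grip in N (left out, the last holds). Time passes only in rows, so rows that do not move let the fingers close. It gives the time, the measured TCP pose, the force, the opening and the grip force at its end, in the units of the state.
- observe(): the state, without advancing time (a new reading comes with each control period).
- imaging.get_image(name): name is "side" or "top" or "wrist"; returns (picture, depth): 384x512x3 uint8, red, green, blue; 384x512 float32, m along the optical axis (not along the pixel's ray), 0 where there is no reading.
- imaging.camera_params(name): a dict with "camera_matrix" (3x3 intrinsics, pixels), "origin" and "rotation" of the camera in the world; the wrist camera has in their place "tool_from_camera" (4x4, takes a point from camera to tool coordinates, whose origin is the TCP and whose axes are the flange's). Camera axes: x right, y up, looking along -z (the intrinsics and any distortion apply to the point x, -y, -z); pixel columns grow to the right and rows downward; lengths in m; the calibration is good to about 2 mm. A picture is of the moment at which its call begins: read the wrist's pose just before it. camera_params takes no time and is no camera call.
- arm.sign_off(): hands the job in; it is judged then, once.
The state is a dict: "clock": time; "joints": joint angles; "dq": joint speeds; "joint_efforts": joint torques, N m; "position": TCP position; "ee_rot": TCP orientation; "force": force on the tool from outside, world axes, zero at the start; "ft_torque": the same for the moment, N m; "width": opening from 0.0 (shut) to 1.0 (fully open); "gripper_force": force on a finger pad.
Only numpy, scipy, OpenCV 4.12 (cv2) and the standard library are available. Lean on these libraries where they do the work, as an engineer would, in place of code of your own. Each camera call takes 0.05 s, during which the arm holds its last target. There are 200 camera calls.

### The job

Load the sewing machine's bobbin feeder: throw its lever into the upright notch marked with one line, fold the tray's cover all the way back to its stop, and lay every bobbin cassette from the table flat on the floor of the tray, none on top of another or of a divider. Then fold the cover fully shut and throw the lever into the far notch, marked with two lines. Keep the lever in the one-line notch whenever the cover is open, and leave the other things on the bench where they are.

Things in the scene. Friction and masses are not known exactly. Their poses are not given: they have to be found in the camera images.
- feeder: the bobbin feeder, bolted to the table: a grey open-topped tray 130 mm (its x) by 270 mm (its y) by 45 mm high, walls and floor 4 mm thick, split along y by three full-height 4 mm dividers into four bays (each about 62 mm by 122 mm inside). Origin: centre of the tray's underside, on the table. Its +x points away from the robot (yawed up to about 0.2 rad), +y to the robot's left; the lever stands just beyond the tray's +y end.
- bay0 (a point): centre of the floor of bay 0 (bay 0 is at the feeder's -y end, bay 3 next to the lever), 4 mm above the table
- bay1 (a point): centre of the floor of bay 1 (bay 0 is at the feeder's -y end, bay 3 next to the lever), 4 mm above the table
- bay2 (a point): centre of the floor of bay 2 (bay 0 is at the feeder's -y end, bay 3 next to the lever), 4 mm above the table
- bay3 (a point): centre of the floor of bay 3 (bay 0 is at the feeder's -y end, bay 3 next to the lever), 4 mm above the table
- cover (a joint): angle of the tray's flat white cover, rad: 0 = shut flat on the tray, about 1.57 = upright, 1.9 = fully back against its stop (leaning away from the robot). Stiff friction hinge on the tray's far (+x) rim: stays at any angle where it is left, takes about 1 to 3 N at its bar to move. It may start a little ajar.
- cover_bar (a point): middle of the cover's pull bar: a level steel bar 10 mm thick, along the feeder's y, held 40 mm clear of the cover's free edge by two 8 mm arms 110 mm apart (at the ends of the bar). It is 170 mm from the hinge axis; with the cover shut it is about 50 mm above the table, 40 mm in front of the tray's near wall, 105 mm from the tray's centre line. The cover is 5 mm thick, 130 mm by 270 mm.
- cover_hinge (a point): middle of the cover's hinge axis (axis along the feeder's y): 65 mm to +x of the feeder's origin, 50 mm above the table; fixed to the feeder
- lever (a joint): lever angle, rad, sprung into three notches of the dark quadrant plate: -0.46 = resting, leaning towards the robot, no mark; 0 = upright, ONE white line (load); +0.46 = leaning away from the robot, end stop, TWO white lines (run). Let go within 0.2 rad of upright it drops into the middle notch, beyond 0.26 rad into that side's end notch. About 2 to 4 N at the knob throws it.
- lever_knob (a point): centre of the lever's black ball knob, 26 mm in diameter, 110 mm from the pivot on a 10 mm steel rod
- lever_pivot (a point): the lever's pivot (axis along the feeder's y): 55 mm above the table, 174 mm to +y of the feeder's origin; fixed to the feeder
- cassette1: grey bobbin cassette, square, 44 x 44 x 20 mm, 50 g, same on both faces (pale thread disc with dark hub); lies flat on the table to the right of the feeder. Origin at its centre, z along its 20 mm thickness. Two to four of the four are present (None from the start = absent).
- cassette2: grey bobbin cassette, square, 44 x 44 x 20 mm, 50 g, same on both faces (pale thread disc with dark hub); lies flat on the table to the right of the feeder. Origin at its centre, z along its 20 mm thickness. Two to four of the four are present (None from the start = absent).
- cassette3: grey bobbin cassette, square, 44 x 44 x 20 mm, 50 g, same on both faces (pale thread disc with dark hub); lies flat on the table to the right of the feeder. Origin at its centre, z along its 20 mm thickness. Two to four of the four are present (None from the start = absent).
- cassette4: grey bobbin cassette, square, 44 x 44 x 20 mm, 50 g, same on both faces (pale thread disc with dark hub); lies flat on the table to the right of the feeder. Origin at its centre, z along its 20 mm thickness. Two to four of the four are present (None from the start = absent).
- weight: bystander: solid steel pattern weight, cylinder 48 mm across, 28 mm high, lying among the cassettes; leave it where it is (origin under its centre)
- tape: bystander: roll of yellow tape lying flat, 70 mm across, 22 mm high; leave it where it is (origin under its centre)
- glue: bystander: white glue bottle, 52 mm across, 140 mm tall; leave it where it is (origin under its centre)
- cone: bystander: cone of grey thread, 76 mm across the foot, 130 mm tall; leave it where it is (origin under its centre)
- driver: bystander: screwdriver with green handle lying on the table, origin at about mid-length; leave it where it is
- tin: bystander: low round tin, 80 mm across, 60 mm high; leave it where it is (origin under its centre)
Not all that is in view belongs to the job. What is shaped like the cassette4 but orange or red is not meant.

How it is judged:
On the way, in this order (a step that is already met when the one before it is completed fails the run):
1. the lever stands in the one-line (upright) notch, cover still down (value of joint lever between -0.1 and 0.1 rad and value of joint cover below 0.3 rad), for 0.3 s.
2. the cover is folded fully back, the lever still in the one-line notch (value of joint lever between -0.1 and 0.1 rad and value of joint cover above 1.75 rad), for 0.3 s.
3. every cassette lies flat on the tray's floor and is let go (x of cassette1 in the frame of feeder between -0.061 and 0.061 m and y of cassette1 in the frame of feeder between -0.131 and 0.131 m and z of each of cassette1, cassette2, cassette3, cassette4 in the frame of feeder below 0.02 m and x of cassette2 in the frame of feeder between -0.061 and 0.061 m and y of cassette2 in the frame of feeder between -0.131 and 0.131 m and x of cassette3 in the frame of feeder between -0.061 and 0.061 m and y of cassette3 in the frame of feeder between -0.131 and 0.131 m and x of cassette4 in the frame of feeder between -0.061 and 0.061 m and y of cassette4 in the frame of feeder between -0.131 and 0.131 m and contact force between the fingers and cassette1 below 0.1 N and contact force between the fingers and cassette2 below 0.1 N and contact force between the fingers and cassette3 below 0.1 N and contact force between the fingers and cassette4 below 0.1 N), for 0.3 s.
4. the cover is shut, the lever still in the one-line notch (value of joint lever between -0.1 and 0.1 rad and value of joint cover below 0.07 rad), for 0.2 s.
5. the lever is in the two-line notch (value of joint lever above 0.38 rad), for 0.2 s.
At the end, for the whole second after the job is handed in: Every cassette present lies flat on the tray's floor inside its walls (centre less than 20 mm above the table) at rest, the cover is shut within 0.07 rad, and the lever is in the two-line notch (above 0.38 rad) (x of cassette1 in the frame of feeder between -0.061 and 0.061 m and y of cassette1 in the frame of feeder between -0.131 and 0.131 m and z of each of cassette1, cassette2, cassette3, cassette4 in the frame of feeder below 0.02 m and x of cassette2 in the frame of feeder between -0.061 and 0.061 m and y of cassette2 in the frame of feeder between -0.131 and 0.131 m and x of cassette3 in the frame of feeder between -0.061 and 0.061 m and y of cassette3 in the frame of feeder between -0.131 and 0.131 m and x of cassette4 in the frame of feeder between -0.061 and 0.061 m and y of cassette4 in the frame of feeder between -0.131 and 0.131 m and value of joint cover below 0.07 rad and value of joint lever above 0.38 rad and linear speed of each of cassette1, cassette2, cassette3, cassette4 below 0.03 m/s); the robot touches nothing.
It fails at once if the cover is open (more than 0.35 rad) while the lever is out of the one-line notch (more than 0.2 rad from upright) (value of joint cover above 0.35 rad and (value of joint lever above 0.2 rad or value of joint lever below -0.2 rad)).
It fails at once if a bystander is pushed more than 50 mm away (distance of any of weight, tape, glue, cone, driver, tin from where it was at the start of the episode above 0.05 m).
Of cassette1, cassette2, cassette3, cassette4 only 2 to 4 are there at a start; the rules pass over those that are not, and their reading is None.
At some moment in a run one of cassette1, cassette2, cassette3, cassette4 may be knocked a few centimetres aside while the robot is not near it.
Once in a run the grip may slacken for a moment while it holds something.
It also fails if it takes over 210 s, if anything falls off the work surface, if the arm or the gripper's body presses on something with over 40 N, if the wrist force passes 120 N, or if a joint passes its speed limit or range.

## Working session

There is one attempt and no reset: what is moved stays moved. The work goes in short steps, Python scripts to look and compute and a tool call to move; the robot and the scene stay as the last step left them, time stands still between calls to the robot, and variables do not carry over. Pictures are saved under pics/ and viewed, at most 14 in all, crops included, and the job is handed in when it is done.

Besides the shell and the picture viewer there is one more tool, called after "Emit:" by a JSON object that holds its "api" and its "payload", one argument or row to a line. apply_moves: Moves the arm, as the interface text tells. Its arguments: {"type":"object","properties":{"commands":{"type":"array"},"newtons":{"type":"number"}},"required":["commands"]}

```bash
ls; mkdir -p pics; cat > h.py <<'E'
import numpy as np, cv2
from cell import observe, imaging, arm
from scipy.spatial.transform import Rotation as R
def cam(name):
    p=imaging.camera_params(name); K=np.array(p['camera_matrix'])
    if name=='wrist':
        s=observe(); T=np.eye(4); T[:3,:3]=R.from_rotvec(s['ee_rot']).as_matrix(); T[:3,3]=s['position']
        M=T@np.array(p['tool_from_camera']); return K,M[:3,:3],M[:3,3]
    return K,np.array(p['rotation']),np.array(p['origin'])
def cloud(K,Rm,o,d):
    v,u=np.mgrid[:d.shape[0],:d.shape[1]]
    c=np.stack([(u-K[0,2])/K[0,0]*d,-(v-K[1,2])/K[1,1]*d,-d],-1)
    P=c@Rm.T+o; P[d==0]=np.nan; return P
def shot(name,f=None,scale=1.5):
    k=cam(name); im,d=imaging.get_image(name)
    if f: cv2.imwrite('pics/'+f,cv2.resize(im[:,:,::-1],None,fx=scale,fy=scale))
    return im,d,cloud(*k,d)
def ray(k,u,v,z):
    K,Rm,o=k; r=Rm@np.array([(u-K[0,2])/K[0,0],-(v-K[1,2])/K[1,1],-1]); return o+r*(z-o[2])/r[2]
E
python3 - <<'E'
from h import *
for n in ('top','side','wrist'):
    im,d,P=shot(n,n+'0.png'); np.savez(n+'0.npz',im=im,d=d,P=P); print(n,imaging.camera_params(n))
print(observe(), arm.grasp_offset)
E
```

```text
picsTraceback (most recent call last):
  File "<stdin>", line 3, in <module>
  File "h.py", line 17, in shot
    return im,d,cloud(*k,d)
                ~~~~~^^^^^^
  File "h.py", line 13, in cloud
    P=c@Rm.T+o; P[d==0]=np.nan; return P
      ~~~~~~^~
ValueError: operands could not be broadcast together with shapes (384,512) (3,)
```

```bash
sed -i "s/return K,np.array(p\['rotation'\])/return K,R.from_rotvec(p['rotation']).as_matrix()/" h.py
python3 - <<'E'
from h import *
for n in ('top','side','wrist'):
    print(n,imaging.camera_params(n))
    im,d,P=shot(n,n+'0.png'); np.savez(n+'0.npz',im=im,d=d,P=P)
print(observe(), arm.grasp_offset)
E
```

```text
top {'camera_matrix': array([[460.24070918,   0.        , 261.95130324],
       [  0.        , 460.24070918, 194.86175865],
       [  0.        ,   0.        ,   1.        ]]), 'origin': array([ 0.37974393, -0.06825655,  1.25772082]), 'rotation': array([ 0.13292196, -0.1285133 , -1.53834937])}
side {'camera_matrix': array([[470.63079321,   0.        , 259.84768574],
       [  0.        , 470.63079321, 187.63376539],
       [  0.        ,   0.        ,   1.        ]]), 'origin': array([ 0.3973478 , -1.04445464,  1.06771643]), 'rotation': array([ 0.82692608, -0.07624852, -0.18993388])}
wrist {'camera_matrix': array([[276.97583455,   0.        , 258.80333441],
       [  0.        , 276.97583455, 195.9644051 ],
       [  0.        ,   0.        ,   1.        ]]), 'tool_from_camera': array([[ 8.69930016e-05,  9.50334856e-01,  3.11229262e-01,
         8.51756032e-02],
       [ 9.99999247e-01, -4.63618824e-04,  1.13614057e-03,
         5.95673906e-04],
       [ 1.22400573e-03,  3.11228929e-01, -9.50334181e-01,
        -1.57276068e-01],
       [ 0.00000000e+00,  0.00000000e+00,  0.00000000e+00,
         1.00000000e+00]])}
{'clock': 0.2, 'joints': array([-1.2916018 ,  0.43495538,  0.02499715,  1.57367871, -0.01162254,
        1.13398561, -0.0751122 ]), 'dq': array([-0.00113885, -0.00110463,  0.00081531, -0.00348841,  0.00068102,
        0.00024119,  0.0015051 ]), 'joint_efforts': array([ 8.44573115e-04, -6.67609191e+01,  9.84718278e-01, -3.14410365e+01,
       -6.05094270e-02,  4.00977081e-02,  1.48400532e-04]), 'position': array([0.23280673, 0.57973604, 0.22627335]), 'ee_rot': array([-5.96235394e-01, -3.08439598e+00,  1.37661406e-03]), 'force': array([ 0.25174194,  0.37630628, -0.36010163]), 'ft_torque': array([-0.02257034,  0.01344556,  0.03042159]), 'gripper_force': 0.0, 'width': 0.9991600846110571} 0.0188
```

View pics/top0.png

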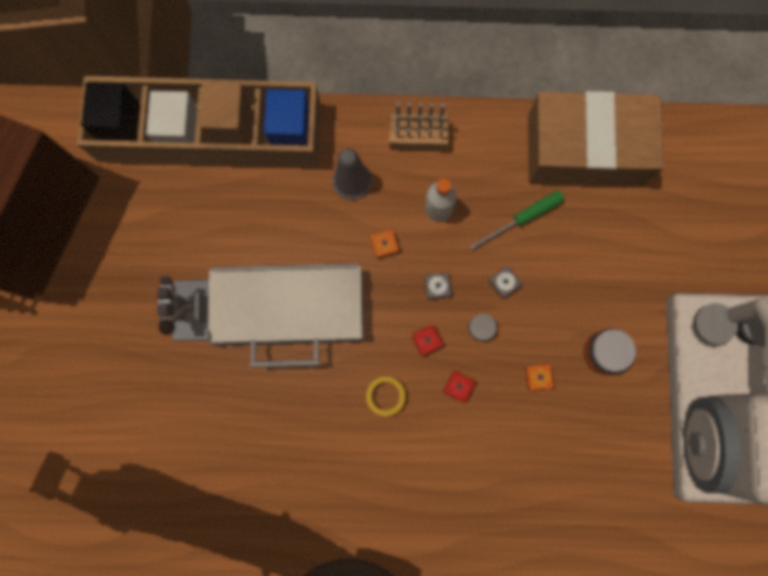

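View pics/side0.png

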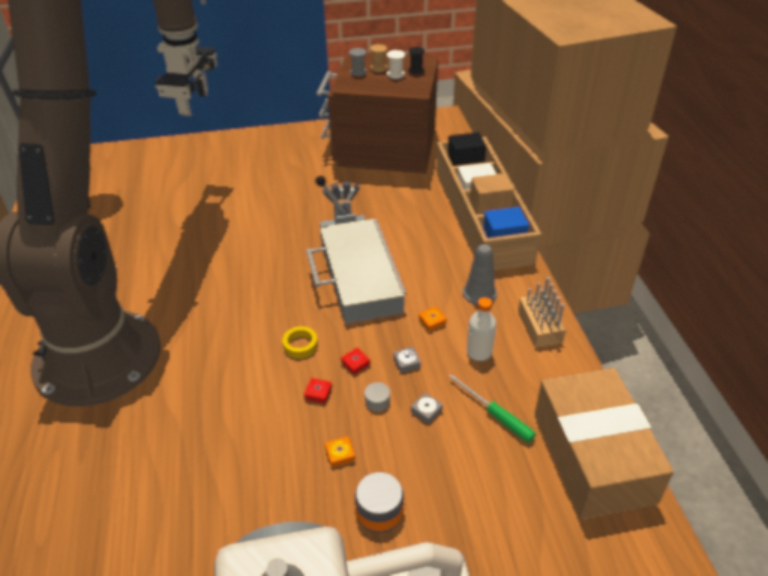

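Top view (×1.5 pixels). Candidates for a cassette: grey (438,286) and grey (505,282) match. Not meant: orange (385,243) and (540,377), red (428,340) and (460,386), round weight (483,327). Feeder cover is at (285,303), its bar at y≈363, and the lever knob at (166,327). Now to measure these and take a close crop.

```bash
cat >> h.py <<'E'
def blob(mask,P,name=''):
    n,l,st,c=cv2.connectedComponentsWithStats(mask.astype('uint8'))
    return [(st[i],c[i],l==i) for i in range(1,n)]
E
python3 - <<'E'
from h import *
z=np.load('top0.npz'); im,d,P=z['im'],z['d'],z['P']; k=cam('top')
print('table z', np.nanmedian(P[300:330,200:300,2]))
hsv=cv2.cvtColor(im,cv2.COLOR_RGB2HSV)
# cover
h=P[...,2]
m=(h>.035)&(h<.1)&(hsv[...,1]<70); m[:,:135]=0; m[:,245:]=0; m[:170]=0; m[232:]=0
for st,c,mm in blob(m,P):
    if st[4]>500:
        q=P[mm]; b=cv2.minAreaRect(q[:,:2].astype('float32')); print('cover',st,b,np.nanpercentile(q[:,2],[5,50,95]))
        print(cv2.boxPoints(b))
# plane fit slope
        A=np.c_[q[:,:2],np.ones(len(q))]; print('plane',np.linalg.lstsq(A,q[:,2],rcond=None)[0])
# cassettes
m=(h>.012)&(h<.04)&(hsv[...,1]<90)
for st,c,mm in blob(m,P):
    if 150<st[4]<1500 and 250<c[0]<400:
        q=P[mm]; b=cv2.minAreaRect(q[:,:2].astype('float32')); print(c,st[4],b,np.nanmedian(q[:,2]))
for n,(u,v) in dict(bar1=(252,364),bar2=(320,364)).items(): print(n,ray(k,u/1.5,v/1.5,.05))
for st,c,mm in blob((h>.1)&(im.sum(2)<130),P):
    print('dark high',c,st[4],np.nanmedian(P[mm],0)) if 10<st[4]<3000 else 0
z=np.load('side0.npz'); P=z['P']; print('knob side',P[118:124,211:217,:].reshape(-1,3)[::7])
a=cv2.resize(z['im'][200:300,190:310,::-1],None,fx=3,fy=3,interpolation=2); b=cv2.resize(im[160:240,100:160,::-1],(225,300),interpolation=2)
c=cv2.resize(z['im'][105:155,195:255,::-1],(360,300),interpolation=2)
cv2.imwrite('pics/crop0.png',np.hstack([cv2.resize(a,(360,300)),b,c][1:]+[a[:300]])[:, :800])
E
```

```text
table z 0.00019250372927293036
cover [ 138  177  103   55 5057] ((0.5530281662940979, 0.1302884817123413), (0.14531318843364716, 0.2701226770877838), 2.146876573562622) [0.04941339 0.05381516 0.05788253]
[[ 0.47536296  0.26253322]
 [ 0.48548216 -0.00739987]
 [ 0.6306934  -0.00195625]
 [ 0.6205742   0.26797682]]
plane [-0.01019646  0.00073233  0.0592663 ]
[336.30603448 187.55603448] 232 ((0.6150231957435608, -0.2648419141769409), (0.04097136855125427, 0.04335805028676987), 37.04719924926758) 0.01971888294371882
[291.31004367 189.92576419] 229 ((0.604578971862793, -0.1416158378124237), (0.04182089492678642, 0.04270646348595619), 8.550588607788086) 0.02004319987049752
[321.05084746 217.73305085] 236 ((0.5301159620285034, -0.2222563922405243), (0.04341553896665573, 0.04557853192090988), 45.899715423583984) 0.028247749460141414
bar1 [0.44964215 0.18010054 0.05      ]
bar2 [0.45302751 0.06157015 0.05      ]
dark high [69.2932062  70.83432658] 839 [0.88857979 0.45460186 0.11723216]
dark high [152.27027027  83.60810811] 74 [0.85266073 0.22876181 0.10752365]
dark high [ 19.72211035 135.88199758] 2483 [0.69893124 0.54041007 0.1556361 ]
dark high [ 1.69230769 94.92307692] 13 [0.77724366 0.56119216 0.22042687]
dark high [  8.08333333 102.91666667] 12 [0.75806309 0.54369078 0.21955091]
dark high [  2.65 113.35] 20 [0.73060283 0.55377708 0.22071327]
dark high [236.11764706 111.05882353] 34 [0.79179729 0.0112765  0.11008661]
dark high [112.45454545 206.27272727] 11 [0.53425333 0.31515516 0.10426371]
dark high [110.69491525 217.50847458] 59 [0.49956165 0.29729384 0.16384233]
knob side [[0.49306165 0.30009755 0.16425512]
 [0.49601821 0.29853211 0.16082081]
 [0.49845626 0.29004131 0.16207727]
 [0.50169302 0.2921102  0.15616951]
 [0.5047421  0.29155804 0.15202453]
 [0.50820628 0.29589188 0.14449805]]
```

View pics/crop0.png

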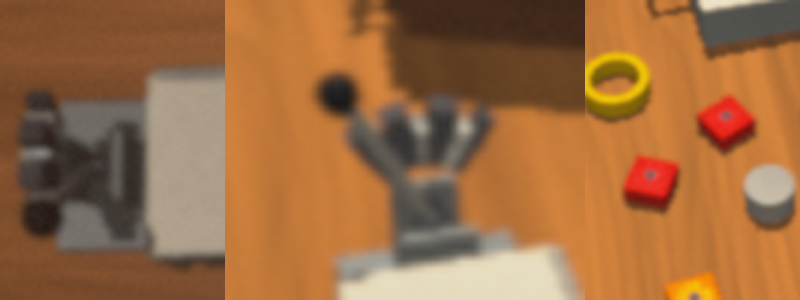

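Crop: the lever leans toward the robot (resting), knob at about (0.50, 0.297, 0.154), clear of the marked quadrant plate. Only two grey cassettes are present. Feeder origin ≈ (0.555, 0.125), yaw ≈ 0.037. Moving above the knob.

Emit:
{"api": "apply_moves", "payload": {
  "commands": [
    [60, 0.64, -0.67, 0.03, -0.33],
    [60, 0.64, -0.67, 0.03, -0.33],
    [60, 0.64, -0.67, 0.03, -0.33],
    [60, 0.64, -0.67, 0.03, -0.33],
    [60, 0.64, -0.67, 0.03, -0.33],
    [60, 0.64, -0.67, 0.03, -0.33],
    [60, 0.64, -0.67, 0.03, -0.33],
    [60, 0, 0, 0, 0],
    [60, 0, 0, 0, 0]
  ],
  "newtons": 15
}}

```text
clock: 1.32
position: [0.5012, 0.2991, 0.2391]
ee_rot: [-2.182, -2.26, 0.0]
force: [-0.3, 0.6, -0.4]
width: 0.602
gripper_force: 0.0
```

```bash
cat >> h.py <<'E'
def st():
    s=observe(); M=R.from_rotvec(s['ee_rot']).as_matrix()
    print('t',round(s['clock'],2),'p',s['position'].round(4),'yaw_y',round(np.degrees(np.arctan2(M[1,1],M[0,1])),1),'f',np.round(s['force'],1),'w',round(s['width'],3),'g',round(s['gripper_force'],1),'j7',round(s['joints'][6],2))
E
python3 - <<'E'
from h import *
st(); im,d,P=shot('wrist','w1.png',1)
m=(P[...,2]>.13)&(P[...,2]<.18)&(im.sum(2)<150)
for s,c,mm in blob(m,P):
    if s[4]>60: q=P[mm]; print(c,s[4],np.nanmin(q,0),np.nanmax(q,0),np.nanmedian(q,0))
E
```

```text
t 1.32 p [0.5012 0.2991 0.2391] yaw_y 2.0 f [-0.3  0.6 -0.4] w 0.602 g 0.0 j7 -0.45
[256.53846154 199.86538462] 156 [0.48919581 0.29258669 0.15543428] [0.51196838 0.31426664 0.16587865] [0.49683373 0.30263879 0.16065408]
```

View pics/w1.png

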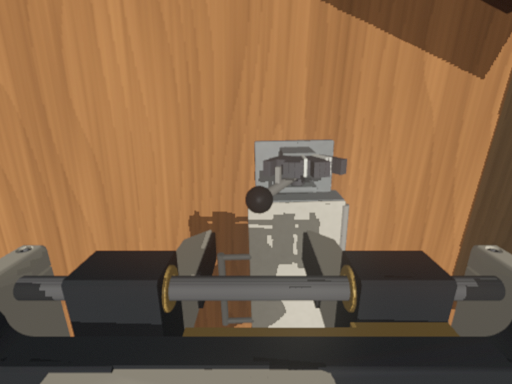

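The wrist view shows the knob at (259,200), midway between the open fingers. Descend, grip, swing to upright, hold.

Emit:
{"api": "apply_moves", "payload": {
  "commands": [
    [60, -0.02, 0, -0.85, 0],
    [60, 0, 0, -0.85, 0],
    [60, 0, 0, 0, 0],
    [0, 0, 0, 0, 0],
    [0, 0, 0, 0, 0],
    [0, 0, 0, 0, 0],
    [0, 0.2, 0.0, 0.09, 0],
    [0, 0.2, 0, 0.06, 0],
    [0, 0.2, 0.01, 0.03, 0],
    [0, 0.22, 0.01, 0.01, 0],
    [0, 0, 0, 0, 0],
    [0, 0, 0, 0, 0]
  ],
  "newtons": 15
}}

```text
clock: 2.88
position: [0.5508, 0.3001, 0.1492]
ee_rot: [2.183, 2.258, 0.003]
force: [-1.3, 1.5, 4.7]
width: 0.271
gripper_force: 15.0
```

```bash
python3 - <<'E'
from h import *
st()
E
```

```text
t 2.88 p [0.5508 0.3001 0.1492] yaw_y 1.9 f [-1.3  1.5  4.7] w 0.271 g 15.0 j7 -0.36
```

Emit:
{"api": "apply_moves", "payload": {
  "commands": [
    [60, 0, 0, 0, 0],
    [60, 0, 0, 0, 0],
    [60, 0, 0, 0.8, 0],
    [60, 0, 0, 0.8, 0],
    [60, -0.4, -0.75, 0, 0],
    [60, -0.4, -0.75, 0, 0],
    [60, -0.4, -0.75, 0, 0],
    [60, -0.45, -0.73, -0.2, 0],
    [30, 0, 0, 0, 0],
    [30, 0, 0, 0, 0]
  ]
}}

```text
clock: 4.12
position: [0.4511, 0.1213, 0.233]
ee_rot: [2.184, 2.258, 0.001]
force: [0.5, 0.3, 0.4]
width: 0.431
gripper_force: 0.0
```

```bash
python3 - <<'E'
from h import *
st(); im,d,P=shot('wrist'); 
sid,ds,Ps=shot('side'); 
a=cv2.resize(im,(640,480)); b=cv2.resize(sid[100:160,195:255],(160,160)); b=np.vstack([b,np.zeros((320,160,3),'uint8')])
cv2.imwrite('pics/w2.png',np.hstack([a,b])[...,::-1])
m=(im.sum(2)<9999)&(P[...,2]>.035)&(P[...,2]<.062)&(P[...,0]<.475)&(P[...,0]>.42)
q=P[m]; print(len(q), np.nanmedian(q,0), np.nanpercentile(q,[2,98],axis=0))
mk=(Ps[...,2]>.15)&(abs(Ps[...,0]-.55)<.08)&(abs(Ps[...,1]-.3)<.04); print('knob',np.nanmedian(Ps[mk],0))
E
```

```text
t 4.12 p [0.4511 0.1213 0.233 ] yaw_y 1.9 f [0.5 0.3 0.4] w 0.431 g 0.0 j7 -0.24
919 [0.45470583 0.13312197 0.05625115] [[0.44742352 0.0684675  0.05290346]
 [0.47270691 0.18390595 0.05818187]]
knob [0.54633785 0.29359165 0.16630387]
```

View pics/w2.png

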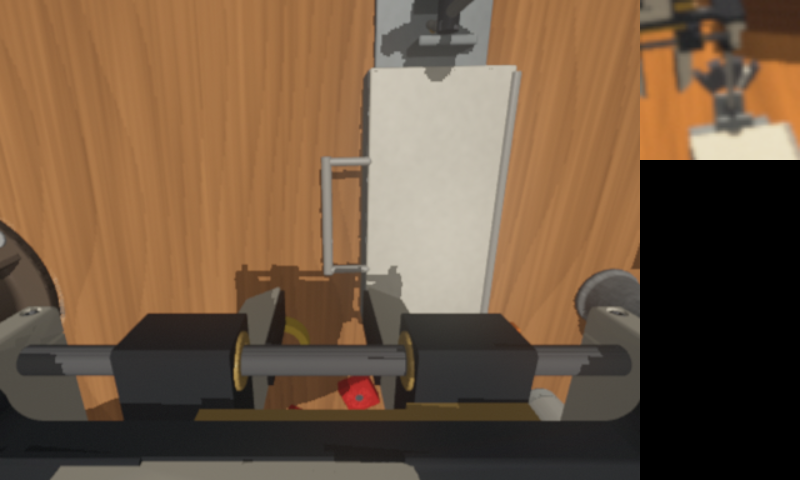

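The wrist view shows the pull bar (vertical strip at column ~327, rows 160–270) ahead of the cover, and the side crop shows the lever upright. Descend onto the bar with a narrow opening and grip.

Emit:
{"api": "apply_moves", "payload": {
  "commands": [
    [25, 0.01, 0, -0.8, 0],
    [25, 0, 0, -0.8, 0],
    [25, 0, 0, 0, 0],
    [25, 0, 0, -0.8, 0],
    [25, 0, 0, -0.45, 0],
    [25, 0, 0, -0.35, 0],
    [25, 0, 0, 0, 0],
    [0, 0, 0, 0, 0],
    [0, 0, 0, 0, 0],
    [0, 0, 0, 0, 0]
  ],
  "newtons": 12
}}

```text
clock: 5.48
position: [0.4547, 0.1218, 0.0426]
ee_rot: [2.181, 2.256, 0.009]
force: [5.3, 0.3, -1.5]
width: 0.103
gripper_force: 12.0
```

```bash
python3 - <<'E'
from h import *
st()
r=.17
p0=None
ph=np.linspace(0.02,1.92,13)
x=-r*np.cos(ph); z=r*np.sin(ph)
print(np.c_[ph[1:],np.diff(x)/.06,np.diff(x)*.0375/.06,np.diff(z)/.06].round(2))
E
```

```text
t 5.47 p [0.4547 0.1218 0.0426] yaw_y 1.9 f [ 5.3  0.3 -1.5] w 0.103 g 12.0 j7 -0.06
[[ 0.18  0.04  0.    0.45]
 [ 0.34  0.11  0.    0.43]
 [ 0.5   0.18  0.01  0.41]
 [ 0.65  0.24  0.01  0.38]
 [ 0.81  0.3   0.01  0.33]
 [ 0.97  0.35  0.01  0.28]
 [ 1.13  0.39  0.01  0.22]
 [ 1.29  0.42  0.02  0.16]
 [ 1.44  0.44  0.02  0.09]
 [ 1.6   0.45  0.02  0.02]
 [ 1.76  0.45  0.02 -0.05]
 [ 1.92  0.43  0.02 -0.12]]
```

Emit:
{"api": "apply_moves", "payload": {
  "commands": [
    [0, 0.08, 0, 0.45, 0],
    [0, 0.13, 0, 0.43, 0],
    [0, 0.18, 0.01, 0.41, 0],
    [0, 0.24, 0.01, 0.38, 0],
    [0, 0.3, 0.01, 0.33, 0],
    [0, 0.35, 0.01, 0.28, 0],
    [0, 0, 0, 0, 0]
  ]
}}

```text
clock: 6.35
position: [0.5287, 0.1247, 0.1807]
ee_rot: [-2.182, -2.259, -0.005]
force: [-10.4, 1.9, 15.0]
width: 0.102
gripper_force: 12.0
```

Emit:
{"api": "apply_moves", "payload": {
  "commands": [
    [0, 0.33, 0.01, 0.27, 0],
    [0, 0.4, 0.01, 0.18, 0],
    [0, 0.44, 0.01, 0.09, 0],
    [0, 0, 0, 0, 0]
  ]
}}

```text
clock: 6.85
position: [0.6004, 0.1271, 0.2121]
ee_rot: [2.181, 2.259, 0.007]
force: [0.3, 4.8, 4.6]
width: 0.101
gripper_force: 12.0
```

Emit:
{"api": "apply_moves", "payload": {
  "commands": [
    [0, 0.45, 0.0, 0.03, 0],
    [0, 0.45, 0.0, -0.04, 0],
    [0, 0.42, 0.0, -0.11, 0],
    [0, 0, 0, 0, 0],
    [0, 0, 0, 0, 0]
  ]
}}

```text
clock: 7.48
position: [0.6778, 0.1282, 0.204]
ee_rot: [-2.18, -2.261, -0.005]
force: [1.3, 5.9, -0.6]
width: 0.101
gripper_force: 12.0
```

Emit:
{"api": "apply_moves", "payload": {
  "commands": [
    [0, 0.1, 0.0, -0.03, 0],
    [0, 0, 0, 0, 0],
    [0, 0, 0, 0, 0]
  ]
}}

```text
clock: 7.85
position: [0.6799, 0.1274, 0.202]
ee_rot: [-2.177, -2.257, 0.004]
force: [-14.6, 3.6, 7.9]
width: 0.101
gripper_force: 12.0
```

Cover is at its stop (contact force). Release and go to the first cassette.

Emit:
{"api": "apply_moves", "payload": {
  "commands": [
    [30, -0.05, 0, 0, 0],
    [30, 0, 0, 0, 0],
    [30, 0, 0, 0.8, 0],
    [30, 0, 0, 0.8, 0]
  ]
}}

```text
clock: 8.35
position: [0.6803, 0.1247, 0.2983]
ee_rot: [2.184, 2.258, -0.001]
force: [0.7, -0.2, -0.4]
width: 0.298
gripper_force: 0.0
```

Emit:
{"api": "apply_moves", "payload": {
  "commands": [
    [75, -0.14, -0.5, 0, 0.37],
    [75, -0.14, -0.5, 0, 0.37],
    [75, -0.14, -0.5, 0, 0.37],
    [75, -0.14, -0.5, 0, 0.37],
    [75, -0.14, -0.5, 0, 0.37],
    [75, -0.14, -0.5, -0.4, 0.37],
    [75, -0.14, -0.5, -0.4, 0.37],
    [75, -0.14, -0.5, -0.4, 0.37],
    [75, -0.14, -0.5, -0.4, 0.37],
    [75, 0, 0, 0, 0],
    [75, 0, 0, 0, 0]
  ]
}}

```text
clock: 9.72
position: [0.6054, -0.1447, 0.2015]
ee_rot: [-0.197, 3.134, 0.0]
force: [1.4, 0.1, 0.2]
width: 0.751
gripper_force: 0.0
```

```bash
cat > look.py <<'E'
from h import *
import sys
st(); im,d,P=shot('wrist'); sid,ds,Ps=shot('side'); top,dt,Pt=shot('top')
for n,i,p in (('wrist',im,P),('side',sid,Ps),('top',top,Pt)):
    s=cv2.cvtColor(i,cv2.COLOR_RGB2HSV)[...,1]; z=p[...,2]
    m=(z>.014)&(z<.026)&(s<100)&(p[...,0]>.45)&(p[...,0]<.72)&(p[...,1]<0)&(p[...,1]>-.4)
    for q,c,mm in blob(m,p):
        if q[4]>120: print(n,c.round(),q[4],np.round(cv2.minAreaRect(p[mm][:,:2].astype('float32')),3) if 0 else [np.round(t,3) for t in cv2.minAreaRect(p[mm][:,:2].astype('float32'))])
f=sys.argv[1]
cv2.imwrite('pics/'+f,np.hstack([cv2.resize(im,(400,300)),cv2.resize(sid[80:320,150:470],(400,300))])[...,::-1])
E
python3 look.py l1.png
```

```text
t 9.72 p [ 0.6054 -0.1447  0.2015] yaw_y 97.2 f [1.4 0.1 0.2] w 0.751 g 0.0 j7 1.9
wrist [376. 155.] 445 [array([ 0.566, -0.005]), array([0.128, 0.002]), np.float64(2.976)]
wrist [131. 140.] 1314 [array([ 0.582, -0.304]), array([0.043, 0.044]), np.float64(37.474)]
wrist [261. 175.] 1170 [array([ 0.605, -0.141]), array([0.043, 0.044]), np.float64(6.848)]
side [271. 238.] 170 [array([ 0.604, -0.143]), array([0.043, 0.047]), np.float64(3.556)]
side [275. 284.] 222 [array([ 0.581, -0.305]), array([0.046, 0.043]), np.float64(37.917)]
top [351. 200.] 241 [array([ 0.581, -0.304]), array([0.042, 0.044]), np.float64(37.081)]
```

View pics/l1.png

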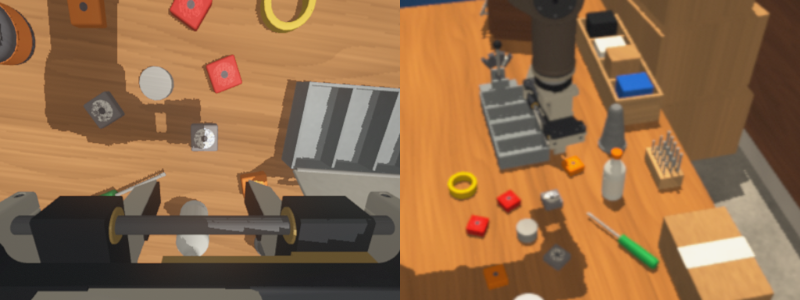

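The wrist view shows cassette 1 at (203,138), under the tool, and the open tray at the right. Cassette 2 has been knocked to (0.581, −0.304). Taking cassette 1.

Emit:
{"api": "apply_moves", "payload": {
  "commands": [
    [75, -0.01, 0.05, -0.9, 0],
    [75, 0, 0, -0.9, 0],
    [75, 0, 0, -0.9, 0],
    [75, 0, 0, -0.49, 0],
    [75, 0, 0, 0, 0],
    [0, 0, 0, 0, 0],
    [0, 0, 0, 0, 0],
    [0, 0, 0, 0, 0],
    [0, 0, 0, 0, 0]
  ],
  "newtons": 20
}}

```text
clock: 11.0
position: [0.6052, -0.1419, 0.0109]
ee_rot: [-0.201, 3.133, -0.0]
force: [-1.0, 0.1, 7.3]
width: 0.473
gripper_force: 20.0
```

Emit:
{"api": "apply_moves", "payload": {
  "commands": [
    [0, 0, 0, 0.9, 0],
    [0, 0, 0, 0.9, 0],
    [0, 0, 0, 0.7, 0],
    [0, -0.3, 0.8, 0, -0.1],
    [0, -0.3, 0.8, 0, -0.08],
    [0, 0, 0, 0, 0]
  ]
}}

```text
clock: 11.75
position: [0.5672, -0.0408, 0.16]
ee_rot: [0.069, -3.141, -0.004]
force: [0.9, -0.8, -0.5]
width: 0.475
gripper_force: 20.0
```

```bash
python3 - <<'E'
from h import *
st(); im,d,P=shot('wrist','w3.png',1.2); top,dt,Pt=shot('top'); np.savez('t3.npz',im=top,P=Pt,wi=im,wP=P)
for n,p in (('w',P),('t',Pt)):
    m=(p[...,2]>.038)&(p[...,2]<.05)&(p[...,0]>.46)&(p[...,0]<.66)&(p[...,1]>-.05)&(p[...,1]<.27)
    for s,c,mm in blob(m,p):
        if s[4]>80: print(n,c.round(),s[4],[np.round(t,3) for t in cv2.minAreaRect(p[mm][:,:2].astype('float32'))])
    f=(abs(p[...,2]-.004)<.004)&(p[...,0]>.5)&(p[...,0]<.61)&(p[...,1]>-.0)&(p[...,1]<.25)
    h=np.histogram(p[f][:,1],bins=np.arange(-.01,.25,.005))[0]; print(h)
E
```

```text
t 11.75 p [ 0.5672 -0.0408  0.16  ] yaw_y 92.5 f [ 0.9 -0.8 -0.5] w 0.475 g 20.0 j7 1.65
w [372. 141.] 1445 [array([0.505, 0.081]), array([0.09 , 0.231]), np.float64(27.996)]
w [418. 243.] 839 [array([0.617, 0.141]), array([0.007, 0.205]), np.float64(3.07)]
[  0   0  76 331 366 364 371 362 372 371 368 371 372 390 191   0   0 147
 361 369 377 375 378 395 380 383 394 374  25   0   0   0 161 390 379 390
 396 385 381 382 483 141   0   0   0   0   1 167 366 392 335]
t [142. 205.] 135 [array([0.551, 0.246]), array([0.042, 0.128]), np.float64(89.803)]
[ 0  0  0  0  0  0  0  0  0  0  0  0  0  0  0  0  0  6 39 63 65 58 66 59
 62 59 62 41  1 37 64 60 66 59 62 65 64 65 63 67 65 15  7 45 68 64 61 67
 65 60 64]
```

View pics/w3.png

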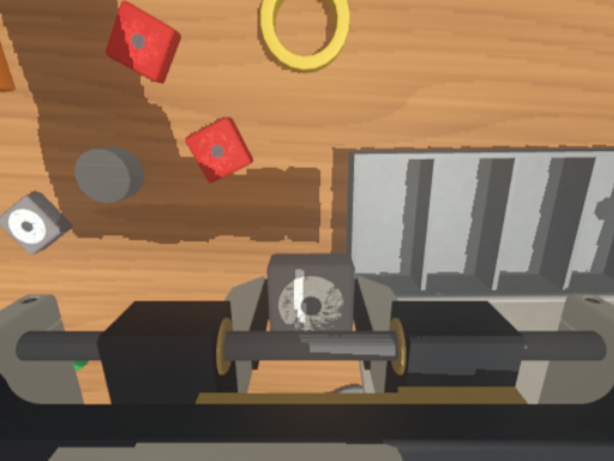

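Wrist view: cassette held square at (310,300), tray open at the right with bay 0 nearest; feeder centre y refined to 0.130. Carry to bay 1 (0.552, 0.097).

Emit:
{"api": "apply_moves", "payload": {
  "commands": [
    [0, -0.08, 0.77, 0, 0],
    [0, -0.08, 0.77, 0, 0],
    [0, -0.08, 0.76, 0, 0],
    [0, 0, 0, -0.8, 0],
    [0, 0, 0, -0.8, 0],
    [0, 0, 0, -0.23, 0],
    [0, 0, 0, 0, 0]
  ]
}}

```text
clock: 12.72
position: [0.5542, 0.091, 0.0496]
ee_rot: [0.058, -3.14, 0.001]
force: [0.4, 0.7, -0.6]
width: 0.476
gripper_force: 20.0
```

```bash
python3 - <<'E'
from h import *
st(); sid,_,_=shot('side'); im,d,P=shot('wrist')
cv2.imwrite('pics/p1.png',np.hstack([cv2.resize(im,(400,300)),cv2.resize(sid[110:230,200:360],(400,300),interpolation=2)])[...,::-1])
E
```

```text
t 12.72 p [0.5542 0.091  0.0496] yaw_y 92.1 f [ 0.4  0.7 -0.6] w 0.476 g 20.0 j7 1.41
```

View pics/p1.png

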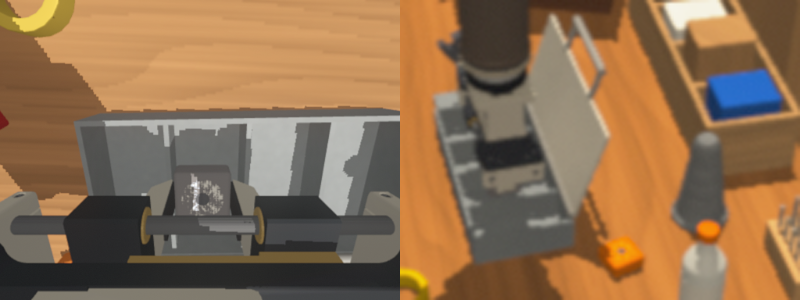

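Wrist view: cassette (203,190) above bay 1, a bit left of the centre. Nudge and release.

Emit:
{"api": "apply_moves", "payload": {
  "commands": [
    [0, -0.05, 0.1, 0, 0],
    [0, 0, 0, 0, 0],
    [65, 0, 0, 0, 0],
    [65, 0, 0, 0, 0],
    [65, 0, 0, 0, 0],
    [75, 0, 0, 0.8, 0],
    [75, 0, 0, 0.8, 0]
  ]
}}

```text
clock: 13.7
position: [0.5504, 0.098, 0.1465]
ee_rot: [0.06, -3.14, 0.001]
force: [1.4, -0.3, -0.5]
width: 0.742
gripper_force: 0.0
```

Emit:
{"api": "apply_moves", "payload": {
  "commands": [
    [75, 0.07, -0.9, 0.2, 0.13],
    [75, 0.07, -0.9, 0.1, 0.13],
    [75, 0.07, -0.9, 0.1, 0.13],
    [75, 0.07, -0.9, 0.1, 0.13],
    [75, 0.07, -0.9, 0.1, 0.13],
    [75, 0.07, -0.9, 0.1, 0.13],
    [75, 0.07, -0.9, 0.1, 0.13],
    [75, 0, -0.35, 0, 0.3],
    [75, 0, 0, 0, 0],
    [75, 0, 0, 0, 0]
  ]
}}

```text
clock: 14.95
position: [0.5805, -0.2991, 0.1934]
ee_rot: [-0.99, 2.981, 0.002]
force: [0.0, 1.2, -0.7]
width: 0.753
gripper_force: 0.0
```

```bash
python3 look.py l2.png; python3 - <<'E'
from h import *
for n in ('top','side'):
    im,d,p=shot(n); 
    m=(abs(p[...,0]-.554)<.055)&(abs(p[...,1]-.097)<.027); z=p[...,2]
    mm=m&(z>.015)&(z<.04); print(n,mm.sum(),np.nanmedian(p[mm],0),np.nanpercentile(z[mm],[5,95]),[np.round(t,3) for t in cv2.minAreaRect(p[mm][:,:2].astype('float32'))])
E
```

```text
t 14.95 p [ 0.5805 -0.2991  0.1934] yaw_y 126.8 f [ 0.   1.2 -0.7] w 0.753 g 0.0 j7 2.63
wrist [254. 174.] 1216 [array([ 0.582, -0.305]), array([0.045, 0.043]), np.float64(37.565)]
side [275. 284.] 217 [array([ 0.581, -0.306]), array([0.043, 0.045]), np.float64(39.612)]
top 283 [0.55243578 0.09680043 0.02327676] [0.01768295 0.02778985] [array([0.553, 0.097]), array([0.045, 0.044]), np.float64(2.611)]
side 108 [0.54969068 0.10169947 0.02340253] [0.01849642 0.03147171] [array([0.54 , 0.102]), array([0.044, 0.066]), np.float64(89.548)]
```

View pics/l2.png

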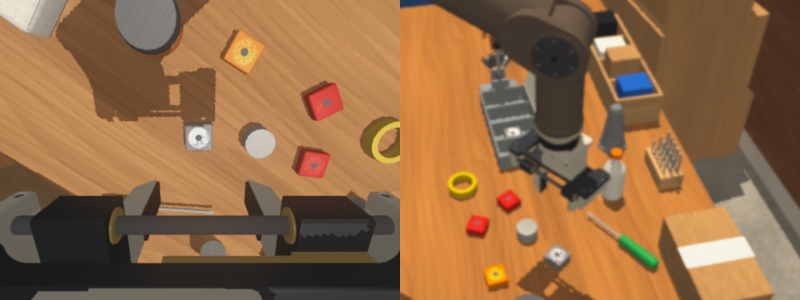

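Cassette 1 lies flat in bay 1, its top at 0.023. Wrist view: cassette 2 under the tool at (198,136), weight clear at (260,142). Taking it.

Emit:
{"api": "apply_moves", "payload": {
  "commands": [
    [75, 0.02, -0.1, -0.9, 0],
    [75, 0, 0, -0.9, 0],
    [75, 0, 0, -0.9, 0],
    [75, 0, 0, -0.36, 0],
    [75, 0, 0, 0, 0],
    [0, 0, 0, 0, 0],
    [0, 0, 0, 0, 0],
    [0, 0, 0, 0, 0],
    [0, 0, 0, 0, 0]
  ]
}}

```text
clock: 16.32
position: [0.5822, -0.307, 0.0113]
ee_rot: [-0.992, 2.979, -0.002]
force: [-1.4, -0.2, 6.7]
width: 0.473
gripper_force: 20.0
```

Emit:
{"api": "apply_moves", "payload": {
  "commands": [
    [0, 0, 0, 0.9, 0],
    [0, 0, 0, 0.9, 0],
    [0, 0, 0, 0.7, 0],
    [0, -0.08, 0.9, 0, -0.24],
    [0, -0.08, 0.9, 0, -0.24],
    [0, -0.08, 0.9, 0, -0.24],
    [0, -0.08, 0.9, 0, -0.24],
    [0, -0.08, 0.9, 0, -0.24],
    [0, -0.08, 0.9, 0, 0],
    [0, 0, 0.2, 0, 0],
    [0, 0, 0, 0, 0]
  ]
}}

```text
clock: 17.7
position: [0.5527, 0.0297, 0.1603]
ee_rot: [-0.071, 3.141, -0.0]
force: [0.6, -1.0, 0.6]
width: 0.476
gripper_force: 20.0
```

```bash
python3 - <<'E'
from h import *
st(); im,d,P=shot('wrist','w4.png',1); sid,ds,Ps=shot('side')
m=(Ps[...,2]>.012)&(Ps[...,2]<.03)&(abs(Ps[...,0]-.58)<.07)&(abs(Ps[...,1]+.3)<.06)&(cv2.cvtColor(sid,cv2.COLOR_RGB2HSV)[...,1]<100)
print('left at place',m.sum())
E
```

```text
t 17.7 p [0.5527 0.0297 0.1603] yaw_y 92.6 f [ 0.6 -1.   0.6] w 0.476 g 20.0 j7 1.52
left at place 48
```

View pics/w4.png

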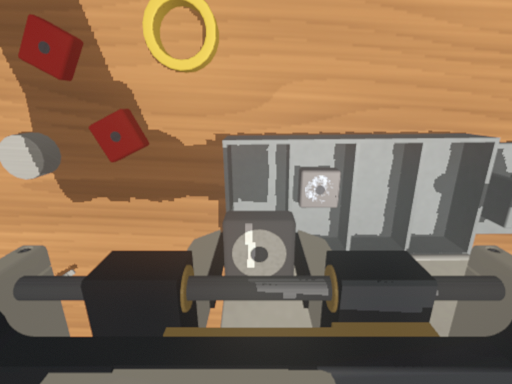

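Wrist view: cassette 1 flat in bay 1 at (320,188), cassette 2 held at (260,252) over bay 0. Lower and release.

Emit:
{"api": "apply_moves", "payload": {
  "commands": [
    [0, 0, 0.02, -0.8, 0],
    [0, 0, 0, -0.8, 0],
    [0, 0, 0, -0.23, 0],
    [0, 0, 0, 0, 0],
    [65, 0, 0, 0, 0],
    [65, 0, 0, 0, 0],
    [65, 0, 0, 0, 0],
    [65, 0, 0, 0.9, 0],
    [65, 0, 0, 0.9, 0],
    [65, 0, 0, 0.9, 0],
    [65, 0, 0, 0, 0]
  ]
}}

```text
clock: 19.18
position: [0.5554, 0.0307, 0.2172]
ee_rot: [-0.068, 3.132, 0.002]
force: [0.9, -0.3, -1.2]
width: 0.651
gripper_force: 0.0
```

```bash
python3 - <<'E'
from h import *
st(); im,d,p=shot('wrist','w5.png',1); z=p[...,2]
sid,_,ps=shot('side'); top,_,pt=shot('top')
for n,q in (('w',p),('t',pt)):
  for y in (.031,.097):
    mm=(abs(q[...,0]-.554)<.055)&(abs(q[...,1]-y)<.026)&(q[...,2]>.012)&(q[...,2]<.045)
    if mm.sum()>20: print(n,y,mm.sum(),np.nanpercentile(q[mm][:,2],[5,50,95]).round(4),[np.round(t,3) for t in cv2.minAreaRect(q[mm][:,:2].astype('float32'))])
m=(ps[...,2]>.16)&(ps[...,0]>.58)&(ps[...,0]<.75)&(abs(ps[...,1]-.13)<.07); print('bar side',m.sum(),np.nanmedian(ps[m],0),np.nanpercentile(ps[m],[2,98],axis=0))
m=(pt[...,2]>.19)&(pt[...,2]<.23)&(pt[...,0]>.62)&(pt[...,0]<.72)&(abs(pt[...,1]-.13)<.07); print('bar top',m.sum(),np.nanmedian(pt[m],0))
E
```

```text
t 19.18 p [0.5554 0.0307 0.2172] yaw_y 92.5 f [ 0.9 -0.3 -1.2] w 0.651 g 0.0 j7 1.51
w 0.031 1271 [0.0203 0.023  0.0441] [array([0.537, 0.032]), array([0.077, 0.051]), np.float64(2.933)]
w 0.097 1160 [0.0195 0.0229 0.0241] [array([0.536, 0.096]), array([0.076, 0.045]), np.float64(2.848)]
t 0.031 29 [0.0135 0.0239 0.0308] [array([0.526, 0.011]), array([0.053, 0.008]), np.float64(5.416)]
bar side 253 [0.66542722 0.12262715 0.18737899] [[0.5840032  0.06202821 0.16099434]
 [0.6823058  0.19662346 0.61652568]]
bar top 48 [0.67291412 0.18910155 0.21421508]
```

View pics/w5.png

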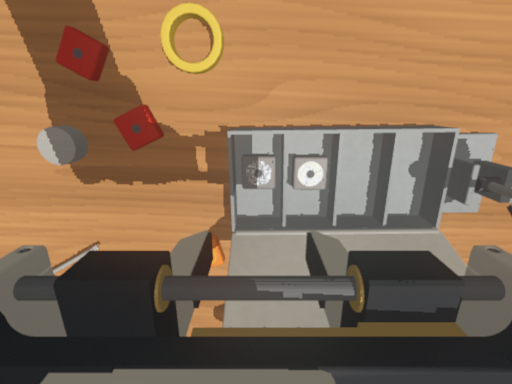

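Both cassettes lie flat in bays 0 and 1 (pixels (258,173) and (310,173)). Return above the bar.

Emit:
{"api": "apply_moves", "payload": {
  "commands": [
    [65, 0, 0, 0.7, 0],
    [65, 0, 0, 0.7, 0],
    [50, 0.22, 0.18, 0, -0.35],
    [40, 0.22, 0.18, 0, -0.35],
    [35, 0.22, 0.18, 0, -0.35],
    [35, 0.22, 0.18, 0, -0.35],
    [35, 0.22, 0.18, 0, -0.35],
    [35, 0.22, 0.18, 0, -0.35],
    [35, 0.22, 0.18, 0, -0.35],
    [35, 0.26, 0.18, 0, -0.35],
    [35, 0.26, 0.18, 0, -0.35],
    [35, 0, 0, 0, 0]
  ]
}}

```text
clock: 20.82
position: [0.6761, 0.1287, 0.2937]
ee_rot: [-2.175, -2.265, 0.005]
force: [0.1, 0.5, 0.1]
width: 0.348
gripper_force: 0.0
```

```bash
python3 - <<'E'
from h import *
st(); im,d,p=shot('wrist','w6.png',1); z=p[...,2]
m=(z>.205)&(z<.225)&(p[...,0]>.6)&(p[...,0]<.74)
print(m.sum(),np.nanpercentile(p[m],[3,50,97],axis=0) if m.any() else '')
E
```

```text
t 20.82 p [0.6761 0.1287 0.2937] yaw_y 2.3 f [0.1 0.5 0.1] w 0.348 g 0.0 j7 -0.05
1379 [[0.67225758 0.0813818  0.21109775]
 [0.67819498 0.14460541 0.21431609]
 [0.68450359 0.19506278 0.21595951]]
```

View pics/w6.png

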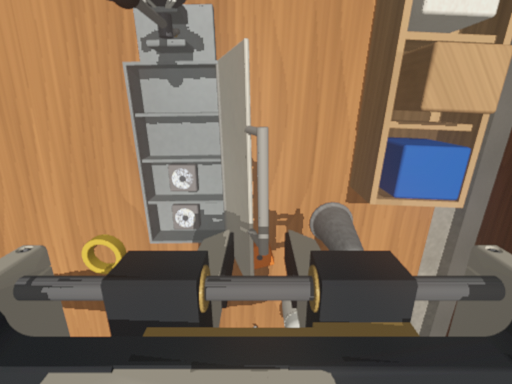

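Wrist view: bar (vertical strip, column ~263) lies between the fingers; the lever at top left is unmoved. Descend and grip.

Emit:
{"api": "apply_moves", "payload": {
  "commands": [
    [35, 0.05, -0.02, -0.8, 0],
    [35, 0, 0, -0.76, 0],
    [35, 0, 0, 0, 0],
    [0, 0, 0, 0, 0],
    [0, 0, 0, 0, 0],
    [0, 0, 0, 0, 0]
  ],
  "newtons": 12
}}

```text
clock: 21.62
position: [0.6797, 0.1264, 0.2047]
ee_rot: [2.177, 2.264, 0.003]
force: [-3.1, -1.1, 7.8]
width: 0.101
gripper_force: 12.0
```

Emit:
{"api": "apply_moves", "payload": {
  "commands": [
    [0, -0.43, -0.01, 0.12, 0],
    [0, -0.45, -0.01, 0.05, 0],
    [0, -0.45, -0.01, -0.02, 0],
    [0, -0.44, -0.01, -0.09, 0],
    [0, -0.42, -0.01, -0.16, 0],
    [0, 0, 0, 0, 0]
  ]
}}

```text
clock: 22.38
position: [0.5462, 0.121, 0.1968]
ee_rot: [2.179, 2.263, -0.004]
force: [-1.1, -7.1, 0.3]
width: 0.105
gripper_force: 12.0
```

Emit:
{"api": "apply_moves", "payload": {
  "commands": [
    [0, -0.39, -0.02, -0.22, 0],
    [0, -0.35, -0.02, -0.28, 0],
    [0, -0.3, -0.02, -0.33, 0],
    [0, -0.24, -0.02, -0.38, 0],
    [0, 0, 0, 0, 0]
  ]
}}

```text
clock: 23.0
position: [0.4727, 0.1177, 0.1242]
ee_rot: [2.176, 2.261, 0.004]
force: [6.4, -4.0, -4.5]
width: 0.1
gripper_force: 12.0
```

Emit:
{"api": "apply_moves", "payload": {
  "commands": [
    [0, -0.17, 0, -0.41, 0],
    [0, -0.1, 0, -0.43, 0],
    [0, -0.02, 0, -0.44, 0],
    [0, 0, 0, -0.08, 0],
    [0, 0, 0, -0.05, 0],
    [0, 0, 0, 0, 0]
  ]
}}

```text
clock: 23.75
position: [0.4548, 0.1186, 0.0407]
ee_rot: [2.177, 2.264, 0.003]
force: [-0.5, -2.1, 5.8]
width: 0.105
gripper_force: 12.0
```

Emit:
{"api": "apply_moves", "payload": {
  "commands": [
    [0, 0, 0, -0.08, 0],
    [0, 0, 0, 0, 0],
    [0, 0, 0, 0, 0]
  ]
}}

```text
clock: 24.12
position: [0.4548, 0.119, 0.036]
ee_rot: [2.177, 2.264, 0.004]
force: [-1.6, 0.1, 8.6]
width: 0.103
gripper_force: 12.0
```

Emit:
{"api": "apply_moves", "payload": {
  "commands": [
    [0, 0, 0, -0.08, 0],
    [0, 0, 0, 0, 0],
    [0, 0, 0, 0, 0]
  ]
}}

```text
clock: 24.5
position: [0.4548, 0.1191, 0.0312]
ee_rot: [2.177, 2.264, 0.004]
force: [-1.7, -0.4, 8.7]
width: 0.103
gripper_force: 12.0
```

Emit:
{"api": "apply_moves", "payload": {
  "commands": [
    [30, 0, 0, 0, 0],
    [30, 0, 0, 0, 0],
    [25, 0, 0, 0.9, 0],
    [25, 0, 0, 0.9, 0],
    [25, 0, 0, 0.9, 0],
    [25, 0, 0, 0, 0]
  ]
}}

```text
clock: 25.25
position: [0.4561, 0.1194, 0.1958]
ee_rot: [2.176, 2.263, 0.012]
force: [0.5, 0.7, -0.6]
width: 0.251
gripper_force: 0.0
```

```bash
python3 - <<'E'
from h import *
st(); im,d,p=shot('wrist'); z=p[...,2]
m=(z>.035)&(z<.09)&(p[...,0]>.495)&(p[...,0]<.615)&(p[...,1]>.08)&(p[...,1]<.25)
q=p[m]; A=np.c_[q[:,:2],np.ones(len(q))]; print('cover plane',len(q),np.linalg.lstsq(A,q[:,2],rcond=None)[0])
m=(z>.035)&(z<.08)&(p[...,0]>.43)&(p[...,0]<.468)&(abs(p[...,1]-.13)<.04); print('bar',m.sum(),np.nanmedian(p[m],0))
sid,_,ps=shot('side'); q=ps[(ps[...,2]>.03)&(ps[...,2]<.09)&(ps[...,0]>.495)&(ps[...,0]<.61)&(ps[...,1]>.0)&(ps[...,1]<.1)]
A=np.c_[q[:,:2],np.ones(len(q))]; print('side plane',len(q),np.linalg.lstsq(A,q[:,2],rcond=None)[0])
m=(z>.145)&(z<.18)&(p[...,1]>.26)&(p[...,1]<.34)&(im.sum(2)<200); print('knob',m.sum(),np.nanmedian(p[m],0))
E
```

```text
t 25.25 p [0.4561 0.1194 0.1958] yaw_y 2.2 f [ 0.5  0.7 -0.6] w 0.251 g 0.0 j7 -0.19
cover plane 17537 [ 0.000226   -0.00013919  0.05146377]
bar 616 [0.45345599 0.13337932 0.05325617]
side plane 787 [0.00513246 0.01954268 0.04764887]
knob 0 [nan nan nan]
  return np.nanmean(a, axis, out=out, keepdims=keepdims)
```

Cover plane slope is zero: it is shut. Now the lever.

Emit:
{"api": "apply_moves", "payload": {
  "commands": [
    [60, 0, 0, 0.75, 0],
    [60, 0.39, 0.75, 0, 0],
    [60, 0.39, 0.75, 0, 0],
    [60, 0.39, 0.75, 0, 0],
    [60, 0.4, 0.75, 0, 0],
    [60, 0, 0, 0, 0]
  ]
}}

```text
clock: 26.1
position: [0.5473, 0.3025, 0.2336]
ee_rot: [-2.171, -2.268, 0.005]
force: [-0.5, -0.6, -0.1]
width: 0.599
gripper_force: 0.0
```

```bash
python3 - <<'E'
from h import *
st(); im,d,p=shot('wrist'); z=p[...,2]
m=(z>.15)&(z<.19)&(p[...,1]>.26)&(p[...,1]<.34)&(abs(p[...,0]-.55)<.05)&(im.sum(2)<200); print('knob',m.sum(),np.nanmedian(p[m],0),np.nanpercentile(p[m],[3,97],axis=0))
E
```

```text
t 26.1 p [0.5473 0.3025 0.2336] yaw_y 2.5 f [-0.5 -0.6 -0.1] w 0.599 g 0.0 j7 -0.37
knob 624 [0.54986767 0.3080108  0.17360871] [[0.53941886 0.29618413 0.16612982]
 [0.56044151 0.31648306 0.17731285]]
```

Emit:
{"api": "apply_moves", "payload": {
  "commands": [
    [60, 0.05, 0.02, -0.7, 0],
    [60, 0, 0, -0.72, 0],
    [60, 0, 0, 0, 0],
    [0, 0, 0, 0, 0],
    [0, 0, 0, 0, 0],
    [0, 0, 0, 0, 0],
    [0, 0.22, 0.01, -0.02, 0],
    [0, 0.22, 0.01, -0.04, 0],
    [0, 0.22, 0.01, -0.06, 0],
    [0, 0.22, 0.01, -0.08, 0],
    [0, 0, 0, 0, 0],
    [0, 0, 0, 0, 0]
  ],
  "newtons": 15
}}

```text
clock: 27.65
position: [0.5995, 0.3024, 0.1384]
ee_rot: [-2.172, -2.261, 0.012]
force: [-18.2, -0.9, 10.1]
width: 0.27
gripper_force: 15.3
```

Emit:
{"api": "apply_moves", "payload": {
  "commands": [
    [60, 0, 0, 0, 0],
    [60, 0, 0, 0, 0],
    [60, 0, 0, 0, 0],
    [60, 0, 0, 0.9, 0],
    [60, 0, 0, 0.9, 0],
    [60, 0, 0, 0, 0]
  ]
}}

```text
clock: 28.4
position: [0.607, 0.3026, 0.253]
ee_rot: [2.176, 2.261, 0.014]
force: [0.7, -0.5, -1.1]
width: 0.598
gripper_force: 0.0
```

```bash
python3 - <<'E'
from h import *
st(); im,d,p=shot('wrist','w7.png',1); z=p[...,2]
m=(z>.12)&(z<.19)&(p[...,1]>.26)&(p[...,1]<.34)&(abs(p[...,0]-.57)<.07)&(im.sum(2)<200); print('knob',m.sum(),np.nanmedian(p[m],0))
m=(z>.035)&(z<.09)&(p[...,0]>.495)&(p[...,0]<.615)&(p[...,1]>.08)&(p[...,1]<.25)
q=p[m]; A=np.c_[q[:,:2],np.ones(len(q))]; print('cover plane',len(q),np.linalg.lstsq(A,q[:,2],rcond=None)[0])
E
```

```text
t 28.4 p [0.607  0.3026 0.253 ] yaw_y 2.2 f [ 0.7 -0.5 -1.1] w 0.598 g 0.0 j7 -0.33
knob 458 [0.59847114 0.30982154 0.16233908]
cover plane 4609 [ 0.00010873 -0.00019717  0.05179952]
```

View pics/w7.png

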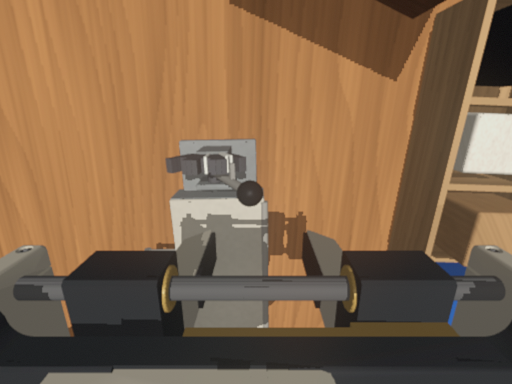

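The wrist view shows the knob at (250,193), leaning away (x = 0.598) in the two-line notch, with the cover shut and the gripper clear. Handing in.

```bash
python3 -c "
from cell import arm
print(arm.sign_off())"
```

```text
the job is handed in; nothing more can be done
None
```

The job is handed in: I saw two grey cassettes on the table and laid both flat in bays 0 and 1, the cover measured flat shut, and the lever is in the two-line notch after about 28 s; sign-off returned no verdict.

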